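# Load the drying rack with hinge covers and start it

### The job

Dry the freshly touched-up hinge covers on the bench. First pull the selector knob up against its spring, turn it to LOAD (the open-circle mark) and let it drop fully into that notch; then, leaving it at LOAD, hang every hinge cover on the bench astride the rack's bar, clear of its ends, with its top resting flat on the bar, and set the timer sleeve to 5. With both done, pull the selector up again, turn it to RUN (the solid-dot mark) and let it drop fully home; do not knock the other things on the bench about.

Things in the scene. Friction and masses are not known exactly. Their poses are not given: they have to be found in the camera images.
- rack: Drying rack, fixed, yaw within 0.15 rad: white plenum box 64 (x) x 440 (y) x 46 high, posts 32 x 20 at y = -205 and +205 mm, square steel bar along y above its middle, 32 wide (x), 16 thick, 430 long, its top 160 mm above the bench, with 98 mm free below it. Origin: centre of the plenum's underside; z up
- bar_mid (a point): Middle of the top face of the rack's bar, axes as rack (y along the bar). A cover that hangs rightly has its origin 44 mm below this point's height, within 13 mm of it across the bar, and within 185 mm of it along the bar
- cover1: White rigid bent-sheet hinge cover, an inverted U, open below and at both ends, 48 high; 60 across the legs outside (own x), 48 inside at their thick lower hems; 60 long (own y); top 4 thick, so legs reach 44 below its underside. 0.17-0.3 kg. Origin: between the lower edges; z up. Stands on the bench, yaw within 0.4 rad; grip across the legs. 3 to 5 of the five are present (others None)
- cover2: White rigid bent-sheet hinge cover, an inverted U, open below and at both ends, 48 high; 60 across the legs outside (own x), 48 inside at their thick lower hems; 60 long (own y); top 4 thick, so legs reach 44 below its underside. 0.17-0.3 kg. Origin: between the lower edges; z up. Stands on the bench, yaw within 0.4 rad; grip across the legs. 3 to 5 of the five are present (others None)
- cover3: White rigid bent-sheet hinge cover, an inverted U, open below and at both ends, 48 high; 60 across the legs outside (own x), 48 inside at their thick lower hems; 60 long (own y); top 4 thick, so legs reach 44 below its underside. 0.17-0.3 kg. Origin: between the lower edges; z up. Stands on the bench, yaw within 0.4 rad; grip across the legs. 3 to 5 of the five are present (others None)
- cover4: White rigid bent-sheet hinge cover, an inverted U, open below and at both ends, 48 high; 60 across the legs outside (own x), 48 inside at their thick lower hems; 60 long (own y); top 4 thick, so legs reach 44 below its underside. 0.17-0.3 kg. Origin: between the lower edges; z up. Stands on the bench, yaw within 0.4 rad; grip across the legs. 3 to 5 of the five are present (others None)
- cover5: White rigid bent-sheet hinge cover, an inverted U, open below and at both ends, 48 high; 60 across the legs outside (own x), 48 inside at their thick lower hems; 60 long (own y); top 4 thick, so legs reach 44 below its underside. 0.17-0.3 kg. Origin: between the lower edges; z up. Stands on the bench, yaw within 0.4 rad; grip across the legs. 3 to 5 of the five are present (others None)
- selector_box: Selector's grey control box 120 x 120 x 60 high, fixed, yaw within 0.3 rad, on the robot's right; the two boxes may swap places. Origin: centre of underside. Four steel teeth, 12 high, at radius 36, leave three notches 14 wide for the brass index pin. White marks: bar = OFF, on the box's +x axis; open circle = LOAD, 0.7 rad counter-clockwise of it from above; solid dot = RUN, 0.7 clockwise
- selector (a joint): Turn of the selector, rad, growing clockwise seen from above: LOAD -0.7, OFF 0, RUN +0.7 (stops at -0.8 and +0.8). It starts at OFF. The pin is held in its notch with about 0.1 rad play either way; lifted clear it turns freely, with little friction
- selector_pull (a joint): How far the selector knob is pulled straight up out of its box, m: 0 fully home (or a fraction of a mm more), 0.022 at the stop. The pin clears the teeth at about 0.011. A spring pulls it down with about 4 N when home and 8 N at the stop; let go over a notch it drops home by itself, over a tooth it stays about 10 mm up
- selector_grip (a point): On the knob's vertical axis at grip height, 36 mm above its box's top when home (96 above the bench); moves with the knob. The knob is a black wing bar 60 long (point's x; index pin, 48 from axis to tip, points to +x), 18 thick (y), 16 to 48 mm above the box's top. Take it across its thickness from above, fingertips no lower than 15 mm above the box
- timer_box: Timer's grey control box 120 x 120 x 60 high, fixed, yaw within 0.3 rad, on the robot's right; the two boxes may swap places. Origin: centre of underside. Groups of one to six white dots on its top, on an arc round the sleeve, mark the numbers: 1 stands 1.25 rad counter-clockwise (seen from above) from the box's +x axis, each next number 0.5 rad farther clockwise
- timer (a joint): Turn of the timer sleeve, rad, growing clockwise seen from above: number n stands at 0.5 x (n - 1), so 1 is 0 and 5 is 2.0 (stops just beyond 1 and 6). A sprung detent (under 0.15 N m) pulls it to the nearest number; it starts between 1 and 3
- timer_grip (a point): On the timer sleeve's vertical axis at grip height, 30 mm above its box's top (90 above the bench); turns with the sleeve, its x along the black pointer. The sleeve is a ribbed aluminium cylinder 48 mm in diameter, from 8 to 42 mm above the box's top; grip across the diameter from above, fingertips no lower than 10 mm above the box
- spray_can: Bystander, a spray can, loose on the bench; leave it alone
- screw_pot: Bystander, a screw pot, loose on the bench; leave it alone
- thinner: Bystander, a jar, loose on the bench; leave it alone
- tape_roll: Bystander, a tape roll, loose on the bench; leave it alone
- screwdriver: Bystander, a screwdriver, loose on the bench; leave it alone
- spanner: Bystander, a spanner, loose on the bench; leave it alone
- bucket: Bystander, a rotor bucket, loose on the bench; leave it alone

How it is judged:
By the outcome, as a careful person would: the job done as asked, in the order asked, and still so for the second after the job is handed in, with the robot touching nothing.
Of cover1, cover2, cover3, cover4, cover5 only 3 to 5 are there at a start; the rules pass over those that are not, and their reading is None.
At some moment in a run one of cover1, cover2, cover3, cover4, cover5 may be knocked a few centimetres aside while the robot is not near it.
It also fails if it takes over 210 s, if anything falls off the work surface, if the arm or the gripper's body presses on something with over 40 N, if the wrist force passes 120 N, or if a joint passes its speed limit or range.

### The arm

A 7-joint arm with a two-finger parallel gripper is mounted at the origin on the work surface. World frame = base frame: x ahead of the robot, y to its left, z up, the work surface at z = 0. Lengths are in m, angles in rad, forces in N, time in s.
With the tool pointing down it reaches from about 0.4 to 0.875 m from the base axis. Payload 19.3 kg.
Tool frame: the origin (TCP) lies on the centre line of the jaws, within the pads' length; the fingertips stand 25 mm ahead of it and the grasp point (between the pads) lies 6 mm ahead of it (tips_ahead is the distance from the TCP to the fingertips, in m); z points along the fingers, y is the direction in which the jaws open and shut (so a half turn about z gives the same grasp; the last joint's range is limited). The gripper opens to 85 mm and grips with 20 to 120 N. Pads are 22 mm wide; open, the fingers measure 114 mm over their backs; the gripper's body (76 mm by 85 mm) begins 54 mm behind the grasp point. The pads swing forward as they close: fully open they stand 13 mm farther back than shut.
Start: joints at [1.088, 0.521, -0.036, 1.599, 0.021, 1.021, -0.113], TCP at [0.251, -0.573, 0.256] pointing down, gripper open.
Joint ranges: [-2.91, 2.91], [-0.3, 2.13], [-1.5, 1.42], [0.17, 2.43], [-1.26, 4.41], [0.16, 1.93], [-2.52, 2.52]. Speed limits (rad/s): [1.89, 1.89, 2.39, 2.39, 3.01, 3.01, 3.01].

### API

Orientations are given as [roll, pitch, yaw] about the fixed x, y, z axes, in that order (R = Rz(yaw) Ry(pitch) Rx(roll)).
In Python, from workcell import observe, grab_frame, job_done, outline_of, tips_ahead gives the robot as it stands. The module is installed in compiled form; this text tells all that it offers.
- The arm moves only by the tool move_arm, never from a script. Its argument "motion" is a list of rows, each a list of 2 entries, a list of its own where there are three numbers: the shift along the world's x, y, z in mm, then the turn, a rotation vector about the world's x, y, z in rad. A call has 1 to 12 rows; each row is the pose to reach, as a shift and turn from the pose commanded when the call began; what a row does not reach only later rows make up. A row lasts 1/8 s, in which the tool goes at most 62.5 mm and 10.7 degrees, less where a joint would pass 70% of its speed; a pose out of reach is approached as far as the arm can. A call with a gripper value outside its range is refused whole. "jaw" is the finger opening in mm, from 0 to 85.4, set as the call begins (left out, the last holds). The fingers move at their own pace and stop on an object; "grip_force" is the grip in N (left out, the last holds). Time passes only in rows, so rows that repeat a pose let the fingers close. It gives the time, the measured TCP pose, the force and the opening at its end, in the units of the state.
- observe(): the state, without advancing time (a new reading comes with each control period).
- grab_frame(name): name is "side" or "top"; returns a dict with "frame" (384x512x3 uint8, red, green, blue), "fx", "fy", "cx", "cy" (pixels), "T" (4x4, takes a point from camera to world coordinates). Camera axes: x right, y down, z forward; pixel columns grow to the right and rows downward; lengths in m; the calibration is good to about 2 mm. A picture is of the moment at which its call begins. There is no depth.
- job_done(): hands the job in, once; it reports no verdict.
Trained networks look in the newest picture that a camera, given by its name, has taken for a name from the list of things; names that differ only in an ending like _2 or _b are one class to them, and where a whole thing is asked for, a point or a joint stands for the part that bears it (a point fixed in the world has none). Each returns a list of dicts, best first, with "score" (0 to 1); they miss things now and then, are a little off and sometimes report something else, mostly with a low value. They report only what shows in the picture. A call takes as long as a camera call.
- outline_of(label, camera): "pixels" (384x512 bool, what is visible of it) and "pixel" ([column, row] in pixels, amid what is visible of it).
The state is a dict: "clock": time; "qpos": joint angles; "qd": joint speeds; "joint_efforts": joint torques, N m; "position": TCP position; "tool_rot": TCP orientation; "force": force on the tool from outside, world axes, zero at the start; "moment": the same for the moment, N m; "grip_width": finger opening in m.
Only numpy, scipy, OpenCV 4.12 (cv2) and the standard library are available. Lean on these libraries where they do the work, as an engineer would, in place of code of your own. Each camera call takes 0.05 s, during which the arm holds its last target.

## Working session

There is one attempt and no reset: what is moved stays moved. The work goes in short steps, Python scripts to look and compute and a tool call to move; the robot and the scene stay as the last step left them, time stands still between calls to the robot, and variables do not carry over. Pictures are saved under pics/ and viewed, and the job is handed in when it is done.

Besides the shell and the picture viewer there is one more tool, called after "Emit:" by a JSON object that holds its "name" and its "arguments". move_arm: Moves the arm, as the interface text tells. Its arguments: {"type":"object","properties":{"motion":{"type":"array"},"jaw":{"type":"number"},"grip_force":{"type":"number"}},"required":["motion"]}

```bash
ls; mkdir -p pics; python3 - <<'E'
from workcell import *
import cv2,numpy as np
s=observe();print({k:np.round(v,3) for k,v in s.items()}, tips_ahead)
for n in("top","side"):
    g=grab_frame(n);print(n,g["fx"],g["fy"],g["cx"],g["cy"],np.round(g["T"],4).tolist())
    cv2.imwrite(f"pics/{n}0.png",cv2.resize(g["frame"][:,:,::-1],(768,576)))
E
```

```text
pics
{'clock': np.float64(0.0), 'qpos': array([ 1.088,  0.522, -0.036,  1.6  ,  0.021,  1.021, -0.113]), 'qd': array([ 0.   ,  0.   ,  0.001, -0.   , -0.001, -0.   ,  0.   ]), 'joint_efforts': array([-0.0000e+00, -9.2711e+01,  1.9790e+00, -3.6993e+01,  1.8000e-02,
        8.0000e-03, -0.0000e+00]), 'position': array([ 0.251, -0.572,  0.256]), 'tool_rot': array([-3.14 ,  0.   ,  0.413]), 'force': array([ 0.628,  0.167, -0.181]), 'moment': array([ 0.047,  0.003, -0.037]), 'grip_width': np.float64(0.085)} 0.025
top 476.6513205168422 476.6513205168422 256.293776356663 194.61996741967806 [[0.0064, -0.9929, 0.119, 0.3747], [-1.0, -0.0064, 0.0004, 0.0842], [0.0003, -0.119, -0.9929, 1.457], [0.0, 0.0, 0.0, 1.0]]
side 445.33697008912895 445.33697008912895 252.62090823571978 195.67592991734318 [[-0.9427, -0.1839, 0.2782, 0.0846], [-0.3335, 0.5273, -0.7815, 1.2749], [-0.003, -0.8295, -0.5585, 0.9704], [0.0, 0.0, 0.0, 1.0]]
```

View pics/top0.png

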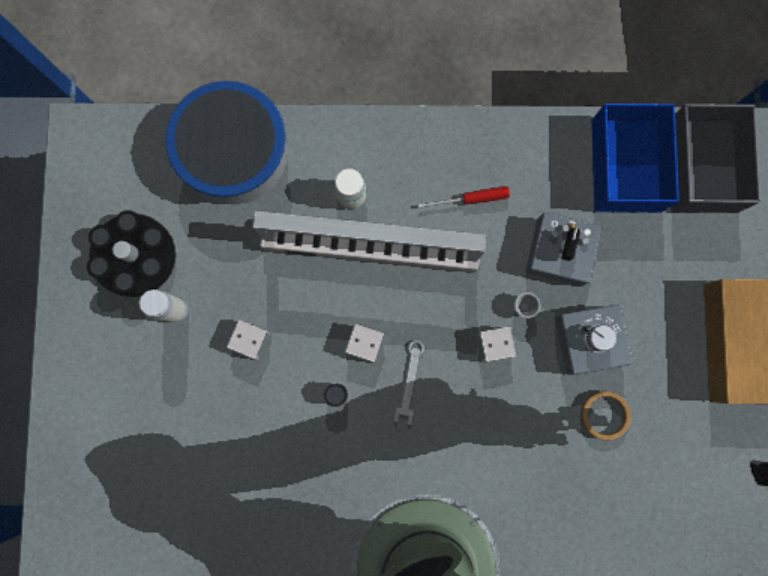

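View pics/side0.png

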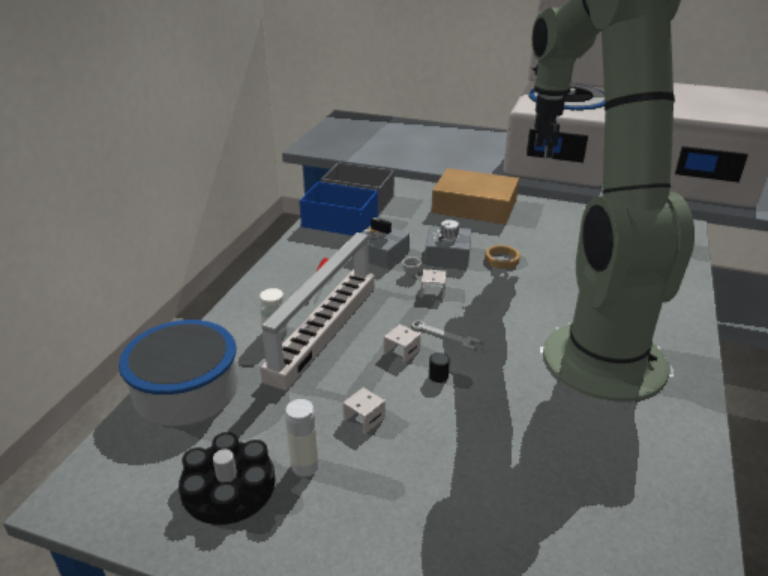

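Top view: three covers at about (247,340), (365,343), (497,344) in the 768-wide image; the rack bar runs through (370,230). The selector box is at (568,245) and the timer at (597,338). Next I'll measure them.

```bash
cat > h.py <<'E'
from workcell import *
import cv2,numpy as np
def unproj(g,px,z):
    px=np.atleast_2d(px).astype(float);T=g["T"]
    d=np.c_[(px[:,0]-g["cx"])/g["fx"],(px[:,1]-g["cy"])/g["fy"],np.ones(len(px))]@T[:3,:3].T
    o=T[:3,3];return o+d*((z-o[2])/d[:,2])[:,None]
def proj(g,P):
    P=np.atleast_2d(P);T=g["T"];c=(P-T[:3,3])@T[:3,:3]
    return np.c_[c[:,0]/c[:,2]*g["fx"]+g["cx"],c[:,1]/c[:,2]*g["fy"]+g["cy"]]
def box(cx,cy,yaw,lx,ly,z0,z1):
    c,s=np.cos(yaw),np.sin(yaw)
    return np.array([[cx+c*a*lx/2-s*b*ly/2,cy+s*a*lx/2+c*b*ly/2,z] for z in(z0,z1) for a,b in((-1,-1),(1,-1),(1,1),(-1,1))])
def hullmask(g,P):
    m=np.zeros((384*4,512*4),np.uint8)
    h=cv2.convexHull(((proj(g,P)+.5)*4).astype(np.float32))
    cv2.fillConvexPoly(m,h.astype(np.int32),1);return cv2.resize(m.astype(np.float32),(512,384),interpolation=cv2.INTER_AREA)
def fitbox(obs,lx,ly,z0,z1,x0):
    # obs: list of (g,mask)
    from scipy.optimize import minimize
    def f(p):
        P=box(p[0],p[1],p[2],lx,ly,z0,z1)
        return sum(np.abs(hullmask(g,P)-m).sum()/max(m.sum(),1) for g,m in obs)
    best=None
    for y in x0[2]:
        s=np.array([[x0[0],x0[1],y]]*4);s[1,0]+=.01;s[2,1]+=.01;s[3,2]+=.1
        r=minimize(f,s[0],method="Nelder-Mead",options=dict(initial_simplex=s,xatol=1e-4,fatol=1e-4))
        if best is None or r.fun<best.fun:best=r
    return best.x,best.fun
E
python3 - <<'E'
from h import *
gt=grab_frame("top");gs=grab_frame("side")
for lab,dims in (("cover1",(.06,.06,0,.048)),("selector_box",(.12,.12,0,.06)),("timer_box",(.12,.12,0,.06)),("rack",None),("selector_grip",None),("timer_grip",None)):
    T=outline_of(lab,"top");S=outline_of(lab,"side")
    print(lab,[(round(d["score"],2),np.round(d["pixel"]).tolist(),int(d["pixels"].sum())) for d in T],"S",[(round(d["score"],2),np.round(d["pixel"]).tolist(),int(d["pixels"].sum())) for d in S])
    if dims:
        for d in T:
            if d["score"]<.3: continue
            ys,xs=np.nonzero(d["pixels"]);c=unproj(gt,[xs.mean(),ys.mean()],dims[3]*.7)[0]
            p,f=fitbox([(gt,d["pixels"].astype(float))],*dims,(c[0],c[1],(-.3,0,.3)))
            print("  top",np.round(p,4),round(f,3))
            for e in S:
                q=proj(gs,[[p[0],p[1],dims[3]/2]])[0]
                if np.hypot(*(q-e["pixel"]))<15:
                    p2,f2=fitbox([(gt,d["pixels"].astype(float)),(gs,e["pixels"].astype(float))],*dims,p[:2].tolist()+[(p[2],)])
                    print("  both",np.round(p2,4),round(f2,3))
for n,g,(x0,y0,w,h) in(("a",gt,(330,120,110,140)),("b",gs,(160,130,200,160))):
    cv2.imwrite(f"pics/z{n}.png",cv2.resize(g["frame"][y0:y0+h,x0:x0+w,::-1],None,fx=4,fy=4,interpolation=cv2.INTER_CUBIC) )
E
```

```text
cover1 [(0.86, [244.0, 232.0], 464), (0.79, [332.0, 231.0], 458), (0.68, [164.0, 221.0], 412)] S [(0.8, [244.0, 267.0], 485), (0.75, [268.0, 225.0], 377), (0.66, [289.0, 185.0], 169)]
  top [ 0.443   0.1244 -0.3381] 0.079
  both [ 0.4415  0.124  -0.2972] 0.379
  top [ 0.4436 -0.1413  0.1787] 0.089
  both [ 0.4427 -0.1422  0.1934] 0.937
  top [ 0.4505  0.3577 -0.3501] 0.171
  both [ 0.4491  0.3556 -0.3945] 0.493
selector_box [(0.58, [377.0, 166.0], 1849)] S [(0.76, [252.0, 161.0], 710)]
  top [ 0.6355 -0.2751 -0.2387] 0.043
  both [ 0.6349 -0.2763 -0.2457] 0.43
timer_box [(0.66, [376.0, 164.0], 1860), (0.56, [396.0, 226.0], 1796)] S [(0.85, [300.0, 166.0], 783)]
  top [ 0.636  -0.2742 -0.2443] 0.033
  top [ 0.4538 -0.3305  0.1877] 0.059
  both [ 0.4521 -0.3324  0.1836] 0.193
rack [(0.75, [248.0, 162.0], 3959)] S [(0.57, [209.0, 209.0], 3209)]
selector_grip [(0.56, [381.0, 161.0], 199), (0.21, [110.0, 203.0], 511)] S [(0.49, [249.0, 151.0], 141)]
timer_grip [(0.71, [402.0, 222.0], 236)] S [(0.57, [298.0, 155.0], 132)]
```

View pics/za.png

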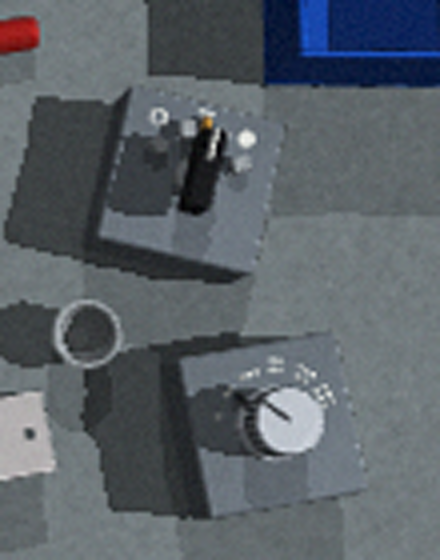

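View pics/zb.png

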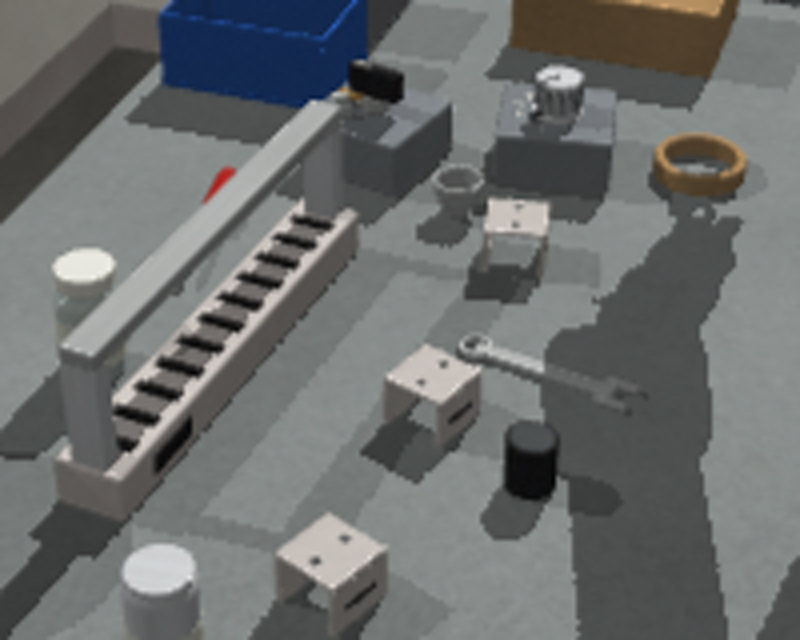

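The zoom shows the selector at OFF, open circle on the left at (158,117) and solid dot on the right at (247,138). The timer pointer aims up-left, at about number 2. Now I'll fit the rack and check the overlay.

```bash
cat >> h.py <<'E'
def rackboxes(x,y,w):
    c,s=np.cos(w),np.sin(w);o=lambda d:(x-s*d,y+c*d)
    return [box(x,y,w,.064,.44,0,.046),box(*o(-.205),w,.032,.02,.046,.144),box(*o(.205),w,.032,.02,.046,.144),box(x,y,w,.032,.43,.144,.16)]
def draw(img,g,P,col,k):
    q=((proj(g,P)+.5)*k).astype(int)
    for a,b in((0,1),(1,2),(2,3),(3,0),(4,5),(5,6),(6,7),(7,4),(0,4),(1,5),(2,6),(3,7)):
        cv2.line(img,tuple(map(int,q[a])),tuple(map(int,q[b])),col,1)
E
python3 - <<'E'
from h import *
from scipy.optimize import minimize
gt=grab_frame("top");gs=grab_frame("side")
obs=[(gt,outline_of("rack","top")[0]["pixels"].astype(float)),(gs,outline_of("rack","side")[0]["pixels"].astype(float))]
def f(p,ob):
    return sum(np.abs(np.max([hullmask(g,B) for B in rackboxes(*p)],0)-m).sum()/m.sum() for g,m in ob)
for ob in(obs[:1],obs):
    s=np.array([[.62,.09,-.07]]*4);s[1,0]+=.02;s[2,1]+=.02;s[3,2]+=.05
    r=minimize(f,s[0],args=(ob,),method="Nelder-Mead",options=dict(initial_simplex=s,xatol=1e-4,fatol=1e-4));print(np.round(r.x,4),round(r.fun,3))
    p=r.x
for n,g,(x0,y0,w,h) in(("a",gt,(150,120,190,140)),("b",gs,(160,130,190,150))):
    k=4;im=cv2.resize(g["frame"][:,:,::-1],None,fx=k,fy=k,interpolation=cv2.INTER_CUBIC)
    for B in rackboxes(*p): draw(im,g,B,(0,0,255),k)
    for c in((.442,.124,-.32),(.443,-.142,.185),(.450,.357,-.37)): draw(im,g,box(*c,.06,.06,0,.048),(0,255,0),k)
    cv2.imwrite(f"pics/o{n}.png",im[y0*k:(y0+h)*k,x0*k:(x0+w)*k])
E
```

```text
[ 0.6449  0.1141 -0.0987] 0.028
[ 0.6438  0.1122 -0.0973] 0.139
```

View pics/oa.png

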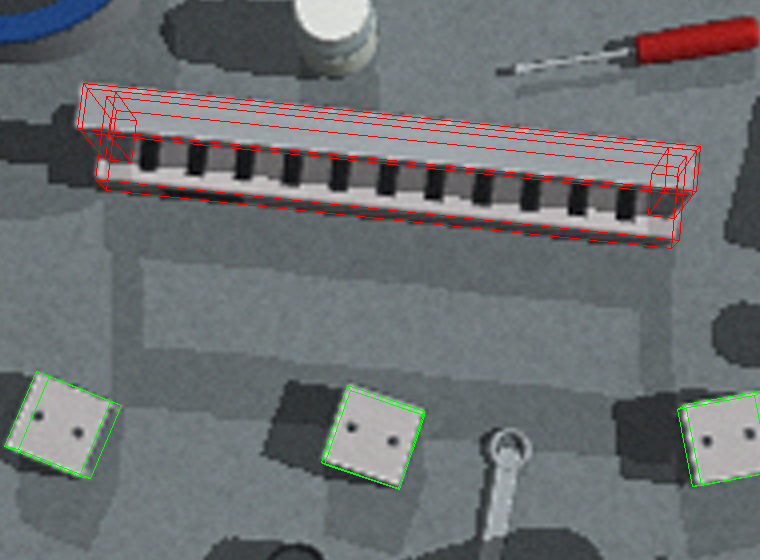

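View pics/ob.png

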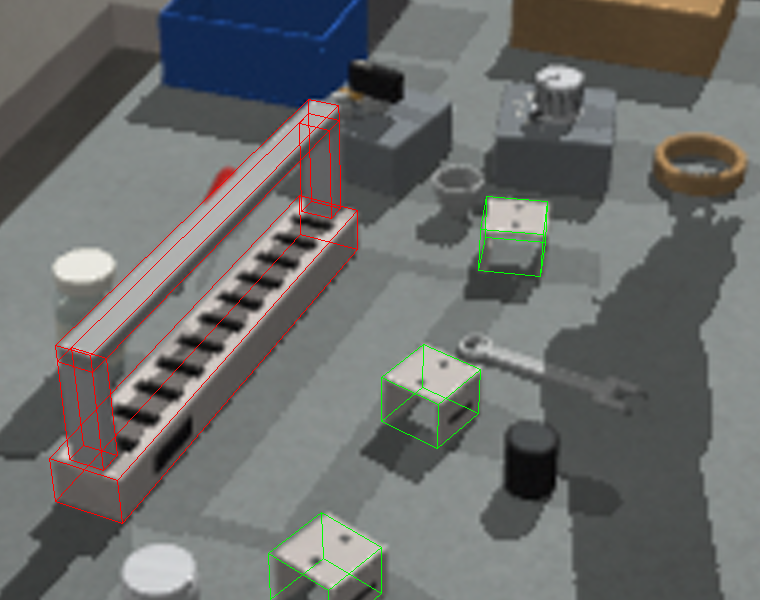

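Emit:
{"name": "move_arm", "arguments": {"motion": [[[30, 20, 0], [0, 0, -0.15]], [[70, 50, 0], [0, 0, -0.3]], [[120, 90, 0], [0, 0, -0.45]], [[180, 130, 0], [0, 0, -0.55]], [[240, 180, 0], [0, 0, -0.6]], [[300, 230, 0], [0, 0, -0.65]], [[340, 260, 0], [0, 0, -0.65]], [[370, 280, 0], [0, 0, -0.65]], [[383, 296, 0], [0, 0, -0.65]], [[383, 296, 0], [0, 0, -0.65]]], "jaw": 50, "grip_force": 40}}

```text
clock: 2.25
position: [0.6346, -0.2747, 0.2558]
tool_rot: [-3.141, 0.0, -0.235]
force: [-0.5, -0.9, 0.6]
grip_width: 0.0497
```

Overlays match the rack and covers. The tool is over the selector and yawed to it, so I'll descend and grip.

Emit:
{"name": "move_arm", "arguments": {"motion": [[[0, -1, -40], [0, 0, 0]], [[0, -1, -90], [0, 0, 0]], [[0, -1, -125], [0, 0, 0]], [[0, -1, -140], [0, 0, 0]], [[0, -1, -151], [0, 0, 0]], [[0, -1, -151], [0, 0, 0]], [[0, -1, -151], [0, 0, 0]]], "jaw": 40}}

```text
clock: 3.12
position: [0.6342, -0.2778, 0.1065]
tool_rot: [3.141, -0.002, -0.237]
force: [-0.3, 0.4, -0.4]
grip_width: 0.0401
```

Emit:
{"name": "move_arm", "arguments": {"motion": [[[0, 0, 0], [0, 0, 0]], [[0, 0, 0], [0, 0, 0]], [[0, 0, 0], [0, 0, 0]], [[0, 0, 0], [0, 0, 0]], [[0, 0, 0], [0, 0, 0]], [[0, 0, 0], [0, 0, 0]]], "jaw": 8, "grip_force": 40}}

```text
clock: 3.88
position: [0.6345, -0.2763, 0.1065]
tool_rot: [-3.14, -0.001, -0.236]
force: [-1.5, 7.2, 10.6]
grip_width: 0.0174
```

```bash
python3 - <<'E'
from h import *
s=observe();print({k:np.round(s[k],3).tolist() for k in("clock","qpos","position","force","moment","grip_width")})
ims=[]
for n,(x0,y0) in(("top",(320,110)),("side",(190,100))):
    g=grab_frame(n);ims.append(cv2.resize(g["frame"][y0:y0+130,x0:x0+130,::-1],None,fx=3,fy=3,interpolation=cv2.INTER_CUBIC))
cv2.imwrite("pics/k1.png",np.hstack(ims))
E
```

```text
{'clock': 3.875, 'qpos': [0.299, 0.795, 0.044, 1.516, -0.045, 0.831, -1.447], 'position': [0.634, -0.276, 0.106], 'force': [-1.49, 7.237, 10.551], 'moment': [1.514, 0.468, 0.029], 'grip_width': 0.017}
```

View pics/k1.png

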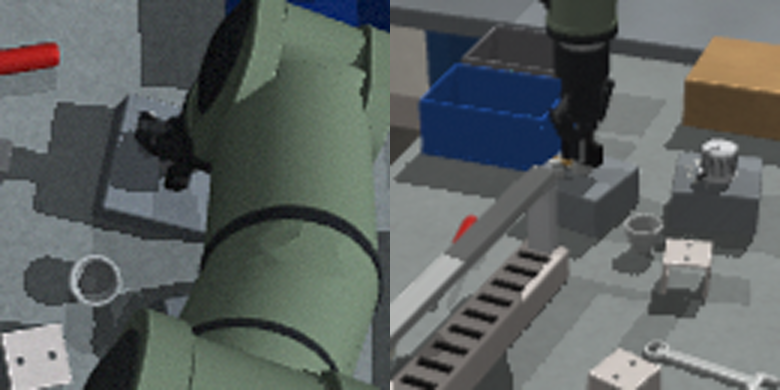

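The side view shows the fingers on the knob, with a grip width of 17 mm. Now lift, turn +0.70, lower and release.

Emit:
{"name": "move_arm", "arguments": {"motion": [[[0, 0, 6], [0, 0, 0]], [[0, 0, 12], [0, 0, 0]], [[0, 0, 17], [0, 0, 0]], [[0, 0, 17], [0, 0, 0.15]], [[0, 0, 17], [0, 0, 0.3]], [[0, 0, 17], [0, 0, 0.45]], [[0, 0, 17], [0, 0, 0.6]], [[0, 0, 17], [0, 0, 0.7]], [[0, 0, 17], [0, 0, 0.7]], [[0, 0, 17], [0, 0, 0.7]]]}}

```text
clock: 5.22
position: [0.6345, -0.276, 0.1222]
tool_rot: [-3.141, -0.002, 0.464]
force: [5.4, 5.9, -7.9]
grip_width: 0.0173
```

```bash
python3 - <<'E'
from h import *
s=observe();print({k:np.round(s[k],3).tolist() for k in("clock","qpos","position","tool_rot","force","moment","grip_width")})
E
```

```text
{'clock': 5.225, 'qpos': [0.408, 0.775, -0.136, 1.502, 0.121, 0.873, -0.874], 'position': [0.634, -0.276, 0.122], 'tool_rot': [-3.141, -0.002, 0.464], 'force': [5.414, 5.865, -7.918], 'moment': [1.127, -1.297, 0.042], 'grip_width': 0.017}
```

Emit:
{"name": "move_arm", "arguments": {"motion": [[[0, 0, -6], [0, 0, 0]], [[0, 0, -12], [0, 0, 0]], [[0, 0, -16], [0, 0, 0]], [[0, 0, -16], [0, 0, 0]]]}}

```text
clock: 5.72
position: [0.6345, -0.2759, 0.1066]
tool_rot: [-3.141, -0.002, 0.464]
force: [2.5, 6.2, -2.6]
grip_width: 0.0173
```

Emit:
{"name": "move_arm", "arguments": {"motion": [[[0, 0, 0], [0, 0, 0]], [[0, 0, 0], [0, 0, 0]], [[0, 0, 0], [0, 0, 0]], [[0, 0, 15], [0, 0, 0]], [[0, 0, 45], [0, 0, 0]], [[0, 0, 100], [0, 0, 0]], [[-50, 20, 130], [0, 0, 0.15]], [[-110, 40, 140], [0, 0, 0.3]], [[-170, 70, 140], [0, 0, 0.4]]], "jaw": 45}}

```text
clock: 6.85
position: [0.4676, -0.2101, 0.248]
tool_rot: [3.139, -0.0, 0.866]
force: [0.8, 0.1, 0.1]
grip_width: 0.0447
```

```bash
python3 - <<'E'
from h import *
s=observe();print({k:np.round(s[k],3).tolist() for k in("clock","qpos","position","tool_rot","force","moment","grip_width")})
ims=[]
for n,(x0,y0) in(("top",(320,110)),("side",(190,100))):
    g=grab_frame(n);ims.append(cv2.resize(g["frame"][y0:y0+130,x0:x0+130,::-1],None,fx=3,fy=3,interpolation=cv2.INTER_CUBIC))
cv2.imwrite("pics/k2.png",np.hstack(ims))
E
```

```text
{'clock': 6.85, 'qpos': [0.522, 0.363, -0.277, 1.893, 0.126, 0.899, -0.52], 'position': [0.468, -0.21, 0.248], 'tool_rot': [3.139, -0.0, 0.866], 'force': [0.799, 0.112, 0.114], 'moment': [0.044, -0.064, -0.021], 'grip_width': 0.045}
```

View pics/k2.png

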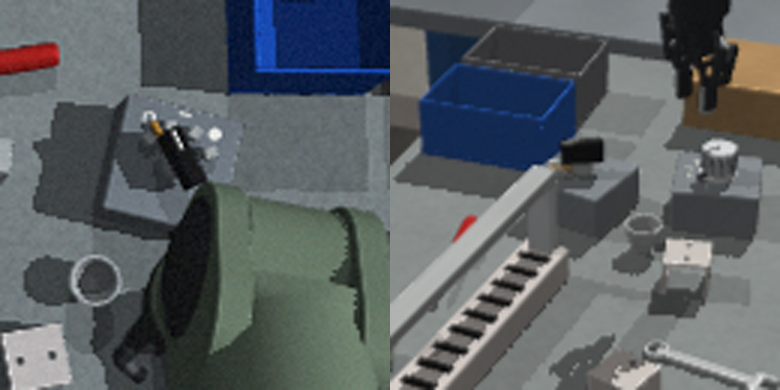

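The selector pin now points at the open circle (LOAD) and the knob sits low. The timer is next: a sleeve turn of 1.5 rad clockwise.

Emit:
{"name": "move_arm", "arguments": {"motion": [[[-5, -40, 0], [0, 0, 0.15]], [[-10, -90, 0], [0, 0, 0.3]], [[-15, -121, 0], [0, 0, 0.33]], [[-15, -121, -40], [0, 0, 0.33]], [[-15, -121, -90], [0, 0, 0.33]], [[-15, -121, -125], [0, 0, 0.33]], [[-15, -121, -140], [0, 0, 0.33]], [[-15, -121, -148], [0, 0, 0.33]], [[-15, -121, -148], [0, 0, 0.33]]], "jaw": 75}}

```text
clock: 8.07
position: [0.4545, -0.3314, 0.099]
tool_rot: [3.141, 0.0, 1.193]
force: [-0.5, -0.4, 0.3]
grip_width: 0.0748
```

Emit:
{"name": "move_arm", "arguments": {"motion": [[[0, 0, 0], [0, 0, 0]], [[0, 0, 0], [0, 0, 0]], [[0, 0, 0], [0, 0, 0]], [[0, 0, 0], [0, 0, 0]], [[0, 0, 0], [0, 0, 0]]], "jaw": 30, "grip_force": 40}}

```text
clock: 8.7
position: [0.4528, -0.3309, 0.0992]
tool_rot: [-3.139, 0.001, 1.192]
force: [-13.2, 7.8, 18.7]
grip_width: 0.0469
```

Emit:
{"name": "move_arm", "arguments": {"motion": [[[0, 0, 1], [0, 0, -0.15]], [[0, 0, 1], [0, 0, -0.3]], [[0, 0, 1], [0, 0, -0.45]], [[0, 0, 1], [0, 0, -0.6]], [[0, 0, 1], [0, 0, -0.75]], [[0, 0, 1], [0, 0, -0.9]], [[0, 0, 1], [0, 0, -1.05]], [[0, 0, 1], [0, 0, -1.2]], [[0, 0, 1], [0, 0, -1.35]], [[0, 0, 1], [0, 0, -1.5]], [[0, 0, 1], [0, 0, -1.5]]]}}

```text
clock: 10.07
position: [0.4528, -0.3314, 0.0995]
tool_rot: [3.141, 0.002, -0.31]
force: [-8.8, -1.6, -0.2]
grip_width: 0.0468
```

Emit:
{"name": "move_arm", "arguments": {"motion": [[[0, 0, 0], [0, 0, 0]], [[0, 0, 0], [0, 0, 0]], [[0, 0, 0], [0, 0, 0]], [[0, 0, 30], [0, 0, 0]], [[0, 0, 80], [0, 0, 0]], [[0, 0, 130], [0, 0, 0.15]], [[-20, 50, 150], [0, 0, 0.33]], [[-40, 100, 150], [0, 0, 0.5]], [[-50, 150, 150], [0, 0, 0.65]], [[-60, 200, 150], [0, 0, 0.8]]], "jaw": 75}}

```text
clock: 11.32
position: [0.3937, -0.1298, 0.2496]
tool_rot: [3.141, -0.001, 0.498]
force: [0.4, 0.8, -0.6]
grip_width: 0.0752
```

```bash
python3 - <<'E'
from h import *
s=observe();print({k:np.round(s[k],3).tolist() for k in("clock","qpos","position","tool_rot","force","moment","grip_width")})
g=grab_frame("top");x0,y0=330,120;cv2.imwrite("pics/t2.png",cv2.resize(g["frame"][y0:y0+140,x0:x0+120,::-1],None,fx=4,fy=4,interpolation=cv2.INTER_CUBIC))
cv2.imwrite("pics/t2f.png",g["frame"][:,:,::-1])
E
```

```text
{'clock': 11.325, 'qpos': [0.22, 0.196, -0.051, 2.126, 0.014, 0.819, -0.913], 'position': [0.394, -0.13, 0.25], 'tool_rot': [3.141, -0.001, 0.498], 'force': [0.364, 0.768, -0.65], 'moment': [-0.033, -0.042, -0.007], 'grip_width': 0.075}
```

View pics/t2.png

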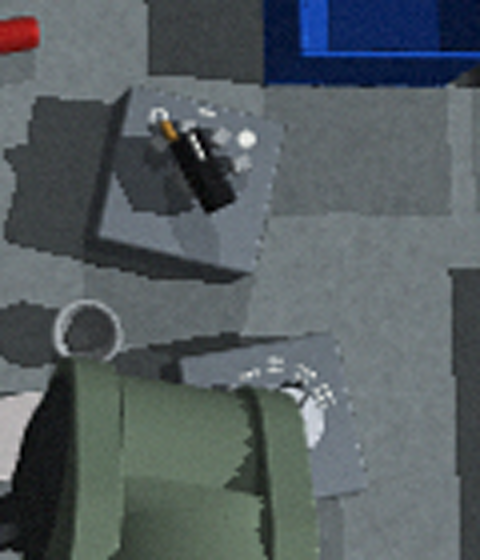

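View pics/t2f.png

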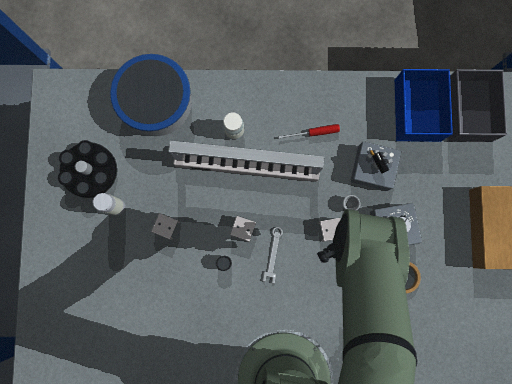

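The selector is at LOAD. The arm hides part of the timer, so I'll look again once it has moved to the left cover.

Emit:
{"name": "move_arm", "arguments": {"motion": [[[10, 50, 0], [0, 0, 0.1]], [[20, 110, 0], [0, 0, 0.2]], [[30, 170, 0], [0, 0, 0.3]], [[40, 230, 0], [0, 0, 0.4]], [[45, 290, 0], [0, 0, 0.5]], [[50, 350, 0], [0, 0, 0.6]], [[55, 410, 0], [0, 0, 0.7]], [[56, 460, 0], [0, 0, 0.72]], [[56, 488, 0], [0, 0, 0.72]], [[56, 488, 0], [0, 0, 0.72]]], "jaw": 85}}

```text
clock: 12.62
position: [0.4494, 0.3588, 0.249]
tool_rot: [-3.141, -0.001, 1.215]
force: [-0.4, -0.7, 0.0]
grip_width: 0.0852
```

```bash
python3 - <<'E'
from h import *
s=observe();print({k:np.round(s[k],3).tolist() for k in("clock","qpos","position","tool_rot","force","grip_width")})
g=grab_frame("top");x0,y0=330,120;cv2.imwrite("pics/t3.png",cv2.resize(g["frame"][180:270,350:450,::-1],None,fx=6,fy=6,interpolation=cv2.INTER_CUBIC))
gs=grab_frame("side");cv2.imwrite("pics/t3s.png",cv2.resize(gs["frame"][:,:,::-1],(768,576)))
E
```

```text
{'clock': 12.625, 'qpos': [-0.5, 0.472, -0.384, 1.729, 0.205, 0.981, -1.316], 'position': [0.449, 0.359, 0.249], 'tool_rot': [-3.141, -0.001, 1.215], 'force': [-0.409, -0.748, 0.015], 'grip_width': 0.085}
```

View pics/t3.png

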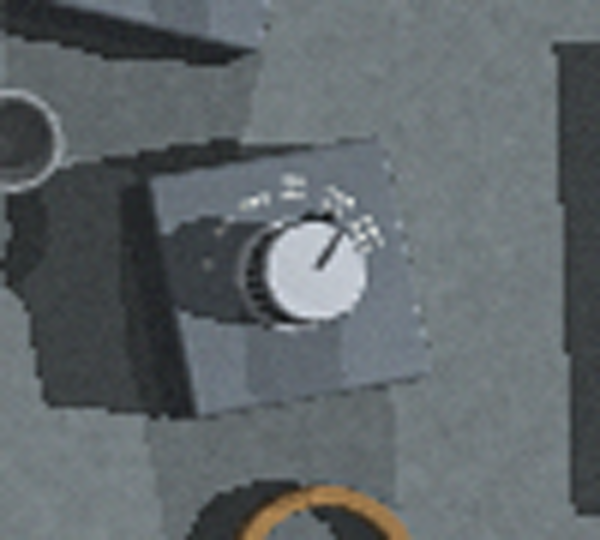

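View pics/t3s.png

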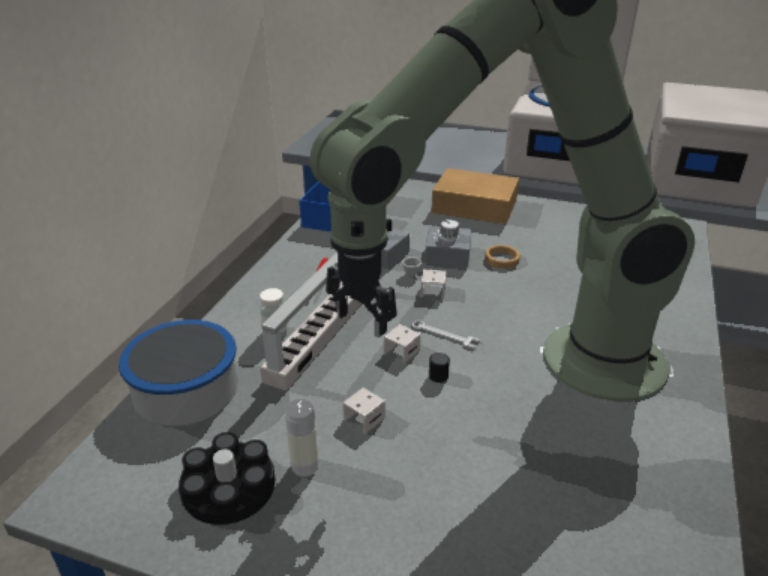

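The timer pointer lies on the 5-dot group. Before descending I'll check cover 3 and the can clearance.

```bash
python3 - <<'E'
from h import *
g=grab_frame("top");gs=grab_frame("side")
for d in outline_of("cover1","side"): print("side",round(d["score"],2),np.round(unproj(gs,d["pixel"],.03)[0],3))
for d in outline_of("cover1","top"): print("top",round(d["score"],2),np.round(unproj(g,d["pixel"],.04)[0],3))
for l in("spray_can","screw_pot","thinner","spanner"):
    for d in outline_of(l,"side")[:2]:
        ys,xs=np.nonzero(d["pixels"]);i=ys.argmax();print(l,round(d["score"],2),"base",np.round(unproj(gs,[xs[ys>ys.max()-3].mean(),ys.max()],0)[0],3))
E
```

```text
side 0.93 [0.444 0.343 0.03 ]
side 0.8 [0.439 0.106 0.03 ]
side 0.53 [ 0.431 -0.162  0.03 ]
top 0.87 [ 0.435 -0.14   0.04 ]
top 0.64 [0.439 0.129 0.04 ]
spray_can 0.68 base [0.725 0.157 0.   ]
spray_can 0.59 base [0.5   0.533 0.   ]
screw_pot 0.58 base [ 0.518 -0.198  0.   ]
thinner 0.69 base [0.726 0.158 0.   ]
spanner 0.49 base [0.294 0.061 0.   ]
```

Emit:
{"name": "move_arm", "arguments": {"motion": [[[0, -1, -50], [0, 0, 0]], [[0, -1, -110], [0, 0, 0]], [[0, -1, -160], [0, 0, 0]], [[0, -1, -190], [0, 0, 0]], [[0, -1, -209], [0, 0, 0]], [[0, -1, -209], [0, 0, 0]], [[0, -1, -209], [0, 0, 0]]]}}

```text
clock: 14.0
position: [0.4507, 0.3562, 0.0414]
tool_rot: [3.141, -0.001, 1.213]
force: [1.2, 1.3, 0.2]
grip_width: 0.0853
```

Emit:
{"name": "move_arm", "arguments": {"motion": [[[0, 0, 0], [0, 0, 0]], [[0, 0, 0], [0, 0, 0]], [[0, 0, 0], [0, 0, 0]], [[0, 0, 0], [0, 0, 0]], [[0, 0, 0], [0, 0, 0]]], "jaw": 45, "grip_force": 40}}

```text
clock: 14.62
position: [0.4506, 0.3561, 0.0414]
tool_rot: [3.141, -0.001, 1.212]
force: [-3.1, -1.2, 11.3]
grip_width: 0.0595
```

Emit:
{"name": "move_arm", "arguments": {"motion": [[[0, 0, 40], [0, 0, 0]], [[0, 0, 100], [0, 0, 0]], [[0, 0, 160], [0, 0, 0]], [[10, -5, 200], [0, 0, 0]], [[50, -25, 205], [0, 0, 0.1]], [[100, -55, 205], [0, 0, 0.2]], [[150, -85, 205], [0, 0, 0.26]], [[190, -110, 205], [0, 0, 0.26]], [[205, -119, 205], [0, 0, 0.26]], [[205, -119, 205], [0, 0, 0.26]], [[205, -119, 205], [0, 0, 0.26]]]}}

```text
clock: 16.0
position: [0.6541, 0.238, 0.2455]
tool_rot: [-3.141, -0.001, 1.474]
force: [-1.0, -0.3, -2.7]
grip_width: 0.0593
```

```bash
python3 - <<'E'
from h import *
s=observe();print({k:np.round(s[k],3).tolist() for k in("clock","position","tool_rot","force","grip_width")})
p=(.644,.113,-.098);ims=[]
w=s["position"]
for n,(x0,y0) in(("top",(150,90)),("side",(140,110))):
    g=grab_frame(n);k=4;im=cv2.resize(g["frame"][:,:,::-1],None,fx=k,fy=k,interpolation=cv2.INTER_CUBIC)
    draw(im,g,rackboxes(*p)[3],(0,0,255),k);z=w[2]-.0414;draw(im,g,box(w[0],w[1],s["tool_rot"][2]-np.pi/2,.06,.06,z,z+.048),(0,255,0),k)
    ims.append(im[y0*k:(y0+140)*k,x0*k:(x0+95)*k])
cv2.imwrite("pics/h1.png",np.hstack(ims))
E
```

```text
{'clock': 16.0, 'position': [0.654, 0.238, 0.245], 'tool_rot': [-3.141, -0.001, 1.474], 'force': [-0.96, -0.306, -2.702], 'grip_width': 0.059}
```

View pics/h1.png

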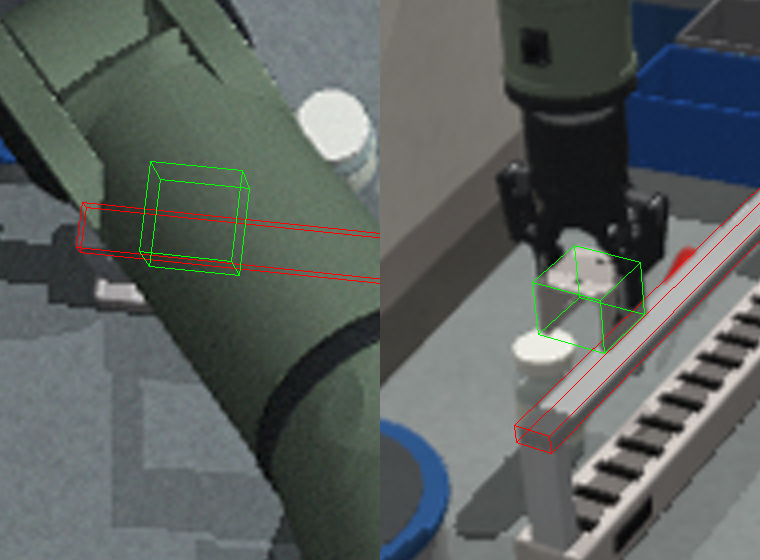

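The cover is held correctly above the bar (side view, cover at (590,300)). Lower it on.

Emit:
{"name": "move_arm", "arguments": {"motion": [[[2, -1, -20], [0, 0, 0]], [[2, -1, -40], [0, 0, 0]], [[2, -1, -60], [0, 0, 0]], [[2, -1, -75], [0, 0, 0]], [[2, -1, -83], [0, 0, 0]], [[2, -1, -86], [0, 0, 0]], [[2, -1, -86], [0, 0, 0]]]}}

```text
clock: 16.98
position: [0.6573, 0.2359, 0.1596]
tool_rot: [3.141, -0.0, 1.473]
force: [-1.2, 0.2, -2.2]
grip_width: 0.0592
```

Emit:
{"name": "move_arm", "arguments": {"motion": [[[0, 0, -1], [0, 0, 0]], [[0, 0, -2], [0, 0, 0]], [[0, 0, -2], [0, 0, 0]]]}}

```text
clock: 17.35
position: [0.6573, 0.2359, 0.1576]
tool_rot: [3.141, -0.0, 1.473]
force: [-0.2, -0.7, -0.4]
grip_width: 0.0595
```

Emit:
{"name": "move_arm", "arguments": {"motion": [[[0, 0, 0], [0, 0, 0]], [[0, 0, 0], [0, 0, 0]], [[0, 0, 0], [0, 0, 0]], [[0, 0, 15], [0, 0, 0]], [[0, 0, 50], [0, 0, 0]], [[0, 0, 90], [0, 0, 0]], [[-50, -20, 95], [0, 0, -0.1]], [[-100, -50, 95], [0, 0, -0.2]], [[-150, -80, 95], [0, 0, -0.23]], [[-200, -105, 95], [0, 0, -0.23]], [[-215, -112, 95], [0, 0, -0.23]], [[-215, -112, 95], [0, 0, -0.23]]], "jaw": 85}}

```text
clock: 18.85
position: [0.442, 0.1235, 0.2536]
tool_rot: [3.14, -0.0, 1.242]
force: [1.0, 0.6, 0.3]
grip_width: 0.0849
```

```bash
cat > look.py <<'E'
from h import *
import sys
s=observe();print({k:np.round(s[k],3).tolist() for k in("clock","position","tool_rot","force","grip_width")})
p=(.644,.113,-.098);ims=[]
for n,(x0,y0) in(("top",(150,120)),("side",(150,120))):
    g=grab_frame(n);k=4;im=cv2.resize(g["frame"][:,:,::-1],None,fx=k,fy=k,interpolation=cv2.INTER_CUBIC)
    for d in outline_of("cover1",n): print(n,round(d["score"],2),np.round(d["pixel"]),np.round(unproj(g,d["pixel"],.04)[0],3))
    ims.append(im[y0*k:(y0+140)*k,x0*k:(x0+190)*k])
    cv2.imwrite(f"pics/{sys.argv[1]}{n}.png",ims[-1])
E
python3 look.py h2
```

```text
{'clock': 18.85, 'position': [0.442, 0.124, 0.254], 'tool_rot': [3.14, -0.0, 1.242], 'force': [1.02, 0.564, 0.307], 'grip_width': 0.085}
top 0.95 [329. 234.] [ 0.428 -0.132  0.04 ]
top 0.76 [204. 145.] [0.694 0.243 0.04 ]
side 0.73 [197. 204.] [0.724 0.089 0.04 ]
side 0.73 [288. 184.] [ 0.445 -0.15   0.04 ]
side 0.56 [270. 222.] [0.44  0.105 0.04 ]
```

View pics/h2top.png

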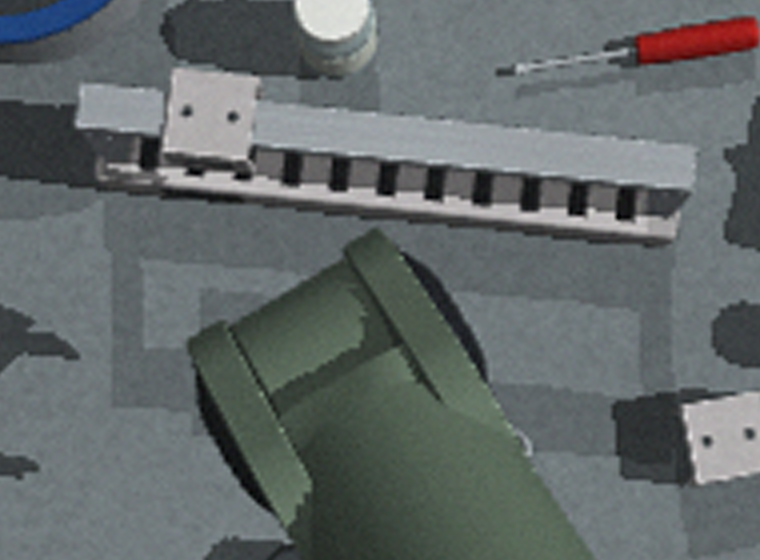

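View pics/h2side.png

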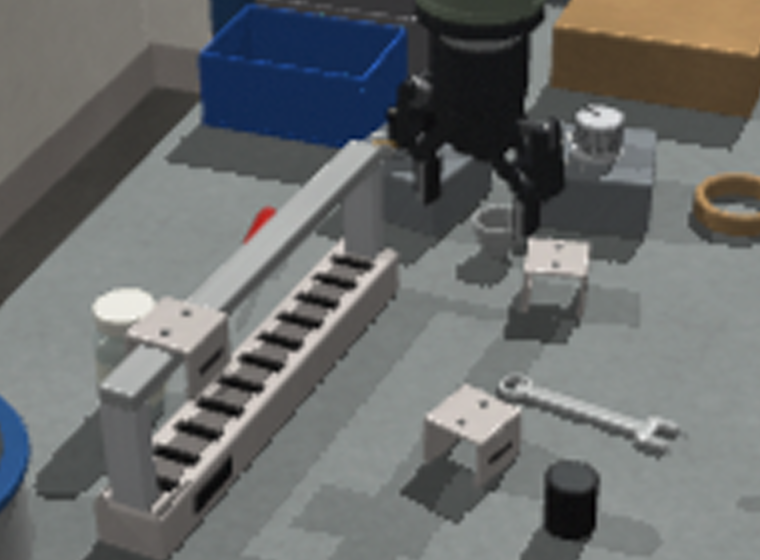

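Cover 3 hangs astride the bar (top view, (210,115)) and cover 2 has not moved. Grip cover 2.

Emit:
{"name": "move_arm", "arguments": {"motion": [[[0, 0, -50], [0, 0, 0]], [[0, 0, -110], [0, 0, 0]], [[0, 0, -160], [0, 0, 0]], [[0, 0, -190], [0, 0, 0]], [[0, 0, -209], [0, 0, 0]], [[0, 0, -213], [0, 0, 0]], [[0, 0, -213], [0, 0, 0]]]}}

```text
clock: 19.92
position: [0.4424, 0.1241, 0.0394]
tool_rot: [-3.141, -0.0, 1.243]
force: [-0.3, -0.3, 0.7]
grip_width: 0.0853
```

Emit:
{"name": "move_arm", "arguments": {"motion": [[[0, 0, 0], [0, 0, 0]], [[0, 0, 0], [0, 0, 0]], [[0, 0, 0], [0, 0, 0]], [[0, 0, 0], [0, 0, 0]], [[0, 0, 0], [0, 0, 0]]], "jaw": 45}}

```text
clock: 20.55
position: [0.4426, 0.1239, 0.0401]
tool_rot: [3.14, -0.001, 1.243]
force: [-2.6, -0.0, 9.1]
grip_width: 0.0596
```

Emit:
{"name": "move_arm", "arguments": {"motion": [[[0, 0, 40], [0, 0, 0]], [[0, 0, 100], [0, 0, 0]], [[0, 0, 160], [0, 0, 0]], [[10, 0, 200], [0, 0, 0]], [[50, -3, 205], [0, 0, 0.1]], [[100, -6, 205], [0, 0, 0.2]], [[150, -10, 205], [0, 0, 0.23]], [[190, -13, 205], [0, 0, 0.23]], [[202, -13, 205], [0, 0, 0.23]], [[202, -13, 205], [0, 0, 0.23]], [[202, -13, 205], [0, 0, 0.23]]]}}

```text
clock: 21.92
position: [0.6432, 0.111, 0.2446]
tool_rot: [-3.141, 0.0, 1.473]
force: [0.3, 0.2, -1.8]
grip_width: 0.0594
```

Emit:
{"name": "move_arm", "arguments": {"motion": [[[0, 0, -20], [0, 0, 0]], [[0, 0, -40], [0, 0, 0]], [[0, 0, -60], [0, 0, 0]], [[0, 0, -75], [0, 0, 0]], [[0, 0, -82], [0, 0, 0]], [[0, 0, -86], [0, 0, 0]], [[0, 0, -88], [0, 0, 0]], [[0, 0, -88], [0, 0, 0]]]}}

```text
clock: 22.92
position: [0.6443, 0.1108, 0.1565]
tool_rot: [3.141, -0.0, 1.473]
force: [-0.2, -0.2, -2.2]
grip_width: 0.0595
```

Emit:
{"name": "move_arm", "arguments": {"motion": [[[0, 0, -1], [0, 0, 0]], [[0, 0, -1], [0, 0, 0]]]}}

```text
clock: 23.18
position: [0.6444, 0.1109, 0.1562]
tool_rot: [3.141, -0.0, 1.473]
force: [-4.1, -0.5, 7.5]
grip_width: 0.0591
```

Emit:
{"name": "move_arm", "arguments": {"motion": [[[0, 0, 0], [0, 0, 0]], [[0, 0, 0], [0, 0, 0]], [[0, 0, 0], [0, 0, 0]], [[0, 0, 15], [0, 0, 0]], [[0, 0, 50], [0, 0, 0]], [[0, 0, 95], [0, 0, 0]], [[-40, -45, 95], [0, 0, 0.1]], [[-80, -90, 95], [0, 0, 0.2]], [[-120, -135, 95], [0, 0, 0.28]], [[-160, -180, 95], [0, 0, 0.28]], [[-190, -225, 95], [0, 0, 0.28]], [[-201, -253, 95], [0, 0, 0.28]]], "jaw": 85}}

```text
clock: 24.68
position: [0.4417, -0.1443, 0.2515]
tool_rot: [3.141, 0.002, 1.751]
force: [1.6, 0.8, 0.1]
grip_width: 0.0845
```

```bash
python3 look.py h3
```

```text
{'clock': 24.675, 'position': [0.442, -0.144, 0.251], 'tool_rot': [3.141, 0.002, 1.751], 'force': [1.625, 0.822, 0.085], 'grip_width': 0.084}
top 0.87 [332. 231.] [ 0.437 -0.14   0.04 ]
top 0.63 [203. 141.] [0.707 0.247 0.04 ]
top 0.58 [246. 156.] [0.663 0.117 0.04 ]
side 0.62 [194. 201.] [0.74  0.077 0.04 ]
side 0.54 [217. 180.] [ 0.719 -0.089  0.04 ]
side 0.46 [289. 187.] [ 0.436 -0.129  0.04 ]
side 0.39 [252. 153.] [ 0.663 -0.343  0.04 ]
```

View pics/h3top.png

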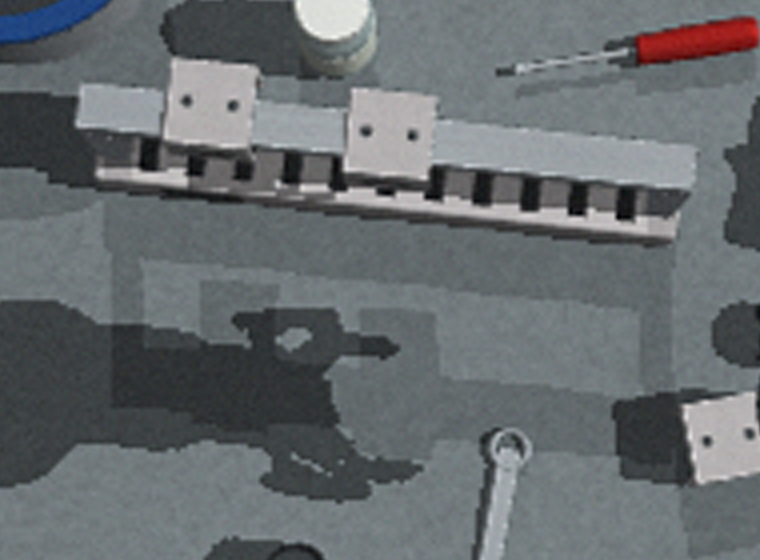

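View pics/h3side.png

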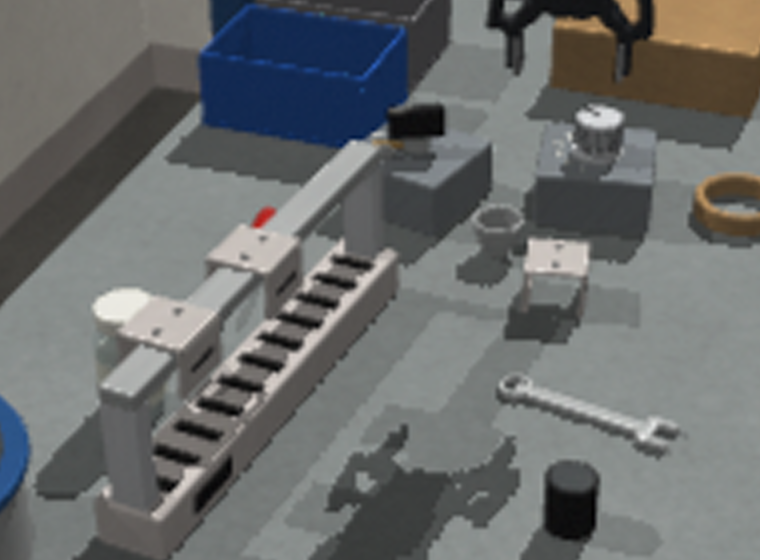

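Covers 3 and 2 are both on the bar. Cover 3 has slid about 6 mm across it, so I'll measure that afterwards. Next is cover 1.

Emit:
{"name": "move_arm", "arguments": {"motion": [[[1, 2, -50], [0, 0, 0]], [[1, 2, -110], [0, 0, 0]], [[1, 2, -160], [0, 0, 0]], [[1, 2, -190], [0, 0, 0]], [[1, 2, -207], [0, 0, 0]], [[1, 2, -211], [0, 0, 0]], [[1, 2, -211], [0, 0, 0]]], "jaw": 83}}

```text
clock: 25.75
position: [0.4447, -0.1396, 0.0397]
tool_rot: [3.141, 0.0, 1.754]
force: [0.2, -0.2, 1.1]
grip_width: 0.083
```

Emit:
{"name": "move_arm", "arguments": {"motion": [[[0, 0, 0], [0, 0, 0]], [[0, 0, 0], [0, 0, 0]], [[0, 0, 0], [0, 0, 0]], [[0, 0, 0], [0, 0, 0]], [[0, 0, 0], [0, 0, 0]]], "jaw": 45}}

```text
clock: 26.38
position: [0.4445, -0.1403, 0.0401]
tool_rot: [3.141, 0.001, 1.753]
force: [-1.9, 0.1, 10.3]
grip_width: 0.0593
```

Emit:
{"name": "move_arm", "arguments": {"motion": [[[0, 0, 40], [0, 0, 0]], [[0, 0, 100], [0, 0, 0]], [[0, 0, 160], [0, 0, 0]], [[5, 5, 205], [0, 0, 0]], [[40, 30, 205], [0, 0, -0.1]], [[80, 55, 205], [0, 0, -0.2]], [[120, 85, 205], [0, 0, -0.28]], [[160, 110, 205], [0, 0, -0.28]], [[188, 129, 205], [0, 0, -0.28]], [[188, 129, 205], [0, 0, -0.28]], [[188, 129, 205], [0, 0, -0.28]]]}}

```text
clock: 27.75
position: [0.6316, -0.0117, 0.2443]
tool_rot: [-3.141, 0.0, 1.472]
force: [-0.4, -0.2, -3.0]
grip_width: 0.0594
```

Emit:
{"name": "move_arm", "arguments": {"motion": [[[0, 0, -20], [0, 0, 0]], [[0, 0, -40], [0, 0, 0]], [[0, 0, -60], [0, 0, 0]], [[0, 0, -75], [0, 0, 0]], [[0, 0, -82], [0, 0, 0]], [[0, 0, -86], [0, 0, 0]], [[0, 0, -88], [0, 0, 0]], [[0, 0, -88], [0, 0, 0]]]}}

```text
clock: 28.75
position: [0.6323, -0.0112, 0.1565]
tool_rot: [3.141, -0.0, 1.473]
force: [0.3, 1.2, -1.9]
grip_width: 0.0593
```

Now release and move back to a clear spot for a look.

Emit:
{"name": "move_arm", "arguments": {"motion": [[[0, 0, 0], [0, 0, 0]], [[0, 0, 0], [0, 0, 0]], [[0, 0, 0], [0, 0, 0]], [[0, 0, 15], [0, 0, 0]], [[0, 0, 50], [0, 0, 0]], [[0, 0, 95], [0, 0, 0]], [[-40, -45, 95], [0, 0, -0.1]], [[-80, -90, 95], [0, 0, -0.2]], [[-120, -135, 95], [0, 0, -0.3]], [[-140, -180, 95], [0, 0, -0.4]], [[-160, -225, 95], [0, 0, -0.5]], [[-170, -260, 95], [0, 0, -0.6]]], "jaw": 85}}

```text
clock: 30.25
position: [0.4612, -0.2731, 0.2526]
tool_rot: [3.14, -0.0, 0.868]
force: [-0.1, 0.0, 0.4]
grip_width: 0.0851
```

```bash
cat > hang.py <<'E'
from h import *
import sys
s=observe();print({k:np.round(s[k],3).tolist() for k in("clock","position","tool_rot","force","grip_width")})
g=grab_frame("top");gs=grab_frame("side");x,y,w=.644,.113,-.098;k=4
ims={n:cv2.resize(q["frame"][:,:,::-1],None,fx=k,fy=k,interpolation=cv2.INTER_CUBIC) for n,q in(("top",g),("side",gs))}
for d in outline_of("cover1","top"):
    P=unproj(g,d["pixel"],.16)[0];
    if P[0]<.55 or d["score"]<.3: print("other",np.round(d["pixel"]),d["score"]);continue
    p,f=fitbox([(g,d["pixels"].astype(float))],.06,.06,.116,.164,(P[0],P[1],(w,)))
    v=p[:2]-[x,y];print("across",round(v@[np.cos(w),np.sin(w)]*1e3,1),"along",round(v@[-np.sin(w),np.cos(w)]*1e3,1),"dyaw",round(p[2]-w,3),"err",round(f,3),round(d["score"],2))
    for n,q in(("top",g),("side",gs)): draw(ims[n],q,box(*p,.06,.06,.116,.164),(0,255,0),k)
for n in ims:
    draw(ims[n],g if n=="top" else gs,rackboxes(x,y,w)[3],(0,0,255),k)
    cv2.imwrite(f"pics/{sys.argv[1]}{n}.png",ims[n][120*k:260*k,150*k:340*k])
cv2.imwrite(f"pics/{sys.argv[1]}full.png",g["frame"][:,:,::-1])
E
python3 hang.py h4
```

```text
{'clock': 30.25, 'position': [0.461, -0.273, 0.253], 'tool_rot': [3.14, -0.0, 0.868], 'force': [-0.096, 0.019, 0.355], 'grip_width': 0.085}
across 9.0 along 124.7 dyaw 0.026 err 0.09 0.73
across 2.9 along -0.8 dyaw 0.01 err 0.103 0.66
across 1.1 along -123.6 dyaw 0.018 err 0.08 0.59
```

View pics/h4top.png

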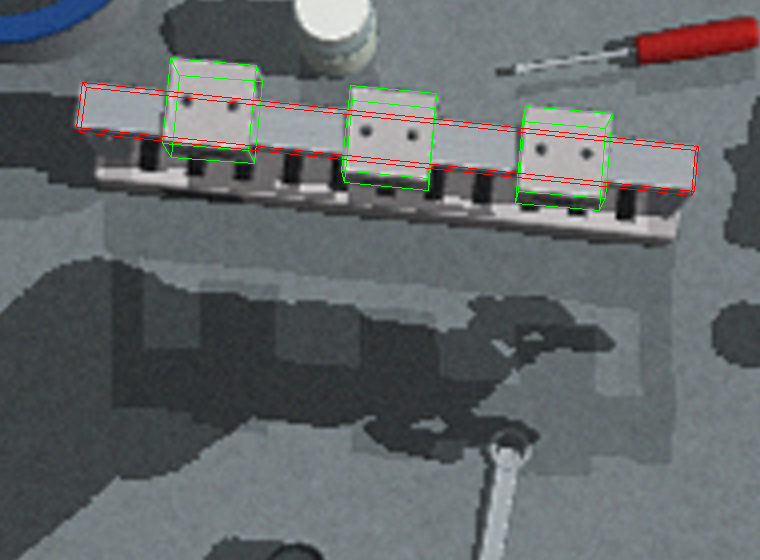

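View pics/h4side.png

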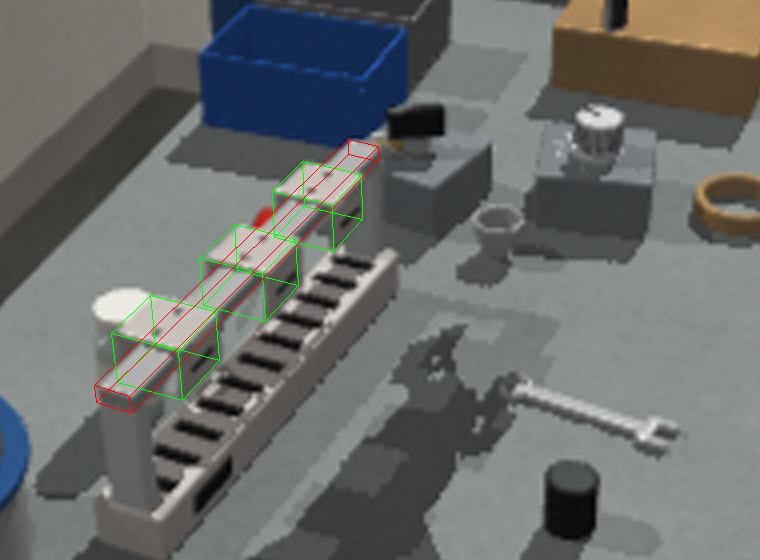

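View pics/h4full.png

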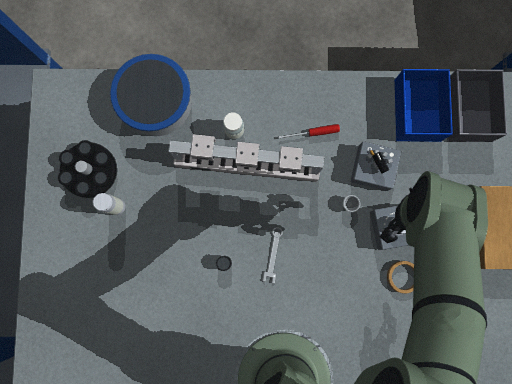

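All three covers hang on the bar at 9, 3 and 1 mm across, against a limit of 13, and no others are in view. Now grip the selector for RUN.

Emit:
{"name": "move_arm", "arguments": {"motion": [[[40, 0, 0], [0, 0, -0.1]], [[90, -1, 0], [0, 0, -0.2]], [[140, -2, 0], [0, 0, -0.3]], [[173, -3, 0], [0, 0, -0.4]], [[173, -3, -40], [0, 0, -0.4]], [[173, -3, -90], [0, 0, -0.4]], [[173, -3, -125], [0, 0, -0.4]], [[173, -3, -140], [0, 0, -0.4]], [[173, -3, -145], [0, 0, -0.4]], [[173, -3, -145], [0, 0, -0.4]]], "jaw": 45}}

```text
clock: 31.65
position: [0.6358, -0.2741, 0.1075]
tool_rot: [3.141, -0.001, 0.473]
force: [0.0, 0.7, 1.2]
grip_width: 0.0451
```

Emit:
{"name": "move_arm", "arguments": {"motion": [[[0, 0, 0], [0, 0, 0]], [[0, 0, 0], [0, 0, 0]], [[0, 0, 0], [0, 0, 0]], [[0, 0, 0], [0, 0, 0]], [[0, 0, 0], [0, 0, 0]]], "jaw": 8}}

```text
clock: 32.28
position: [0.6358, -0.2745, 0.1075]
tool_rot: [3.14, -0.001, 0.473]
force: [-0.6, -2.2, 7.6]
grip_width: 0.0172
```

Emit:
{"name": "move_arm", "arguments": {"motion": [[[0, 0, 6], [0, 0, 0]], [[0, 0, 12], [0, 0, 0]], [[0, -1, 17], [0, 0, 0]], [[-1, -1, 17], [0, 0, -0.15]], [[-1, -1, 17], [0, 0, -0.3]], [[-1, -1, 17], [0, 0, -0.45]], [[-1, -1, 17], [0, 0, -0.6]], [[-1, -1, 17], [0, 0, -0.75]], [[-1, -1, 17], [0, 0, -0.9]], [[-1, -1, 17], [0, 0, -1.05]], [[-1, -1, 17], [0, 0, -1.2]], [[-1, -1, 17], [0, 0, -1.35]]]}}

```text
clock: 33.78
position: [0.6351, -0.2767, 0.1239]
tool_rot: [-3.141, -0.004, -0.883]
force: [8.3, -9.1, -8.4]
grip_width: 0.0172
```

Emit:
{"name": "move_arm", "arguments": {"motion": [[[0, 0, 0], [0, 0, -0.06]], [[0, 0, 0], [0, 0, -0.06]], [[0, 0, 0], [0, 0, -0.06]]]}}

```text
clock: 34.15
position: [0.635, -0.2767, 0.1238]
tool_rot: [-3.141, -0.004, -0.938]
force: [7.7, -9.5, -8.7]
grip_width: 0.0172
```

Emit:
{"name": "move_arm", "arguments": {"motion": [[[0, 0, -6], [0, 0, 0]], [[0, 0, -12], [0, 0, 0]], [[0, 0, -17], [0, 0, 0]], [[0, 0, -17], [0, 0, 0]]]}}

```text
clock: 34.65
position: [0.6351, -0.2768, 0.1076]
tool_rot: [-3.141, -0.004, -0.938]
force: [4.6, -8.1, 1.1]
grip_width: 0.0174
```

Emit:
{"name": "move_arm", "arguments": {"motion": [[[0, 0, 0], [0, 0, 0]], [[0, 0, 0], [0, 0, 0]], [[0, 0, 0], [0, 0, 0]], [[0, 0, 15], [0, 0, 0]], [[0, 0, 45], [0, 0, 0]], [[0, 0, 100], [0, 0, 0]], [[-40, -10, 140], [0, 0, 0.15]], [[-80, -20, 140], [0, 0, 0.3]], [[-130, -40, 140], [0, 0, 0.45]], [[-180, -60, 140], [0, 0, 0.6]], [[-230, -90, 140], [0, 0, 0.75]], [[-260, -130, 140], [0, 0, 0.9]]], "jaw": 45}}

```text
clock: 36.15
position: [0.3721, -0.4059, 0.2478]
tool_rot: [3.141, -0.001, -0.033]
force: [0.8, -0.3, -0.1]
grip_width: 0.0449
```

Emit:
{"name": "move_arm", "arguments": {"motion": [[[-20, -50, 0], [0, 0, 0]], [[-40, -100, 0], [0, 0, 0]], [[-80, -160, 0], [0, 0, 0]], [[-80, -160, 0], [0, 0, 0]]]}}

```text
clock: 36.65
position: [0.2902, -0.5685, 0.2471]
tool_rot: [3.14, 0.001, -0.043]
force: [1.4, 2.2, -0.2]
grip_width: 0.0449
```

```bash
python3 hang.py h5; python3 - <<'E'
from h import *
ims=[]
for n,(x0,y0) in(("top",(340,130)),("side",(220,120))):
    g=grab_frame(n);ims.append(cv2.resize(g["frame"][y0:y0+120,x0:x0+95,::-1],None,fx=4,fy=4,interpolation=cv2.INTER_CUBIC))
cv2.imwrite("pics/k5.png",np.hstack(ims))
E
```

```text
{'clock': 36.65, 'position': [0.29, -0.569, 0.247], 'tool_rot': [3.14, 0.001, -0.043], 'force': [1.415, 2.235, -0.159], 'grip_width': 0.045}
across 1.6 along -1.0 dyaw 0.01 err 0.06 0.81
across 1.9 along -123.9 dyaw 0.008 err 0.113 0.75
across 9.5 along 124.6 dyaw 0.053 err 0.114 0.7
```

View pics/k5.png

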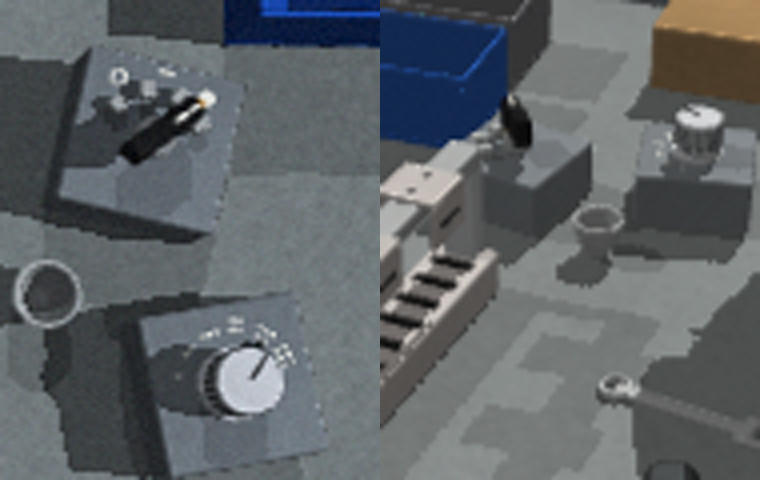

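View pics/h5full.png

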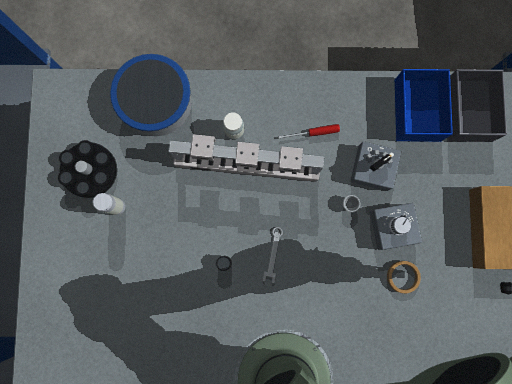

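The selector points at the solid dot, the timer is at 5, and the bystanders look unmoved. One more check is that the knob sits fully home, by overlay at home height and 10 mm up.

```bash
python3 - <<'E'
from h import *
o=[];k=8
for n,(x0,y0) in(("side",(235,130)),("top",(365,145))):
    g=grab_frame(n)
    for dz in(0,.01):
        im=cv2.resize(g["frame"][:,:,::-1],None,fx=k,fy=k,interpolation=cv2.INTER_CUBIC)
        draw(im,g,box(.635,-.2765,-.94,.06,.018,.076+dz,.108+dz),(0,255,0) if dz==0 else (0,0,255),k)
        o.append(im[y0*k:(y0+36)*k,x0*k:(x0+48)*k])
cv2.imwrite("pics/k6.png",np.vstack([np.hstack(o[:2]),np.hstack(o[2:])]))
E
```

```text
(no output)
```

View pics/k6.png

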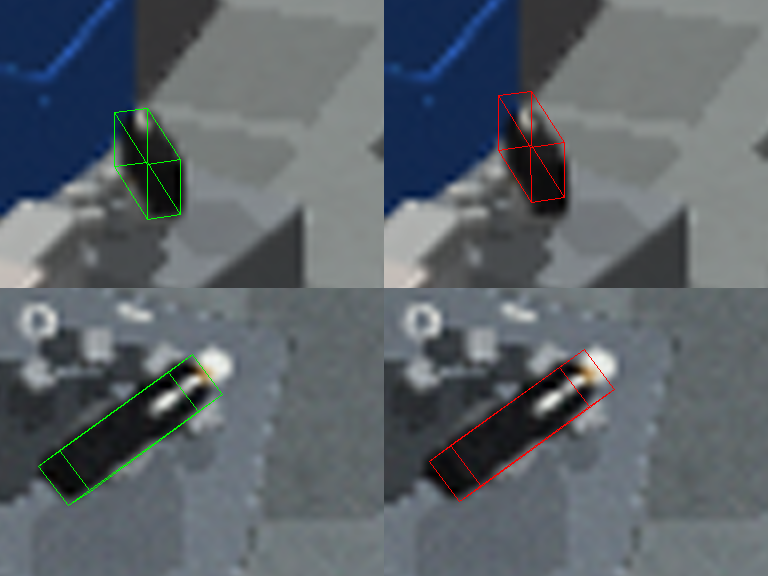

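The home-height overlay (green) fits in both views and the raised one (red) does not, so the knob is home. Handing in.

```bash
python3 -c "
from workcell import *
print(job_done())"
```

```text
the job is handed in; nothing more can be done
None
```

I did the job in the order asked and handed it in at about 37 s. I turned the selector OFF → LOAD and let it drop, and set the timer to 5. I hung the three covers on the bench on the bar, then turned the selector LOAD → RUN and let it drop.

**Last checks:**
- **Selector:** the pin points at the solid dot, and the overlay at home height fits in both cameras while one 10 mm higher does not.
- **Timer:** the pointer lies on the 5-dot group.
- **Covers:** all three sit astride the bar, about 125 mm, -1 mm and -124 mm from its middle. They look flat.
- **Bench:** the other things looked unmoved, the arm is well clear, and no further covers were in view.

**Odd one out:** after release, the cover at the bar's left end slid about 6–7 mm sideways while the arm was away from it. It now measures about 9.5 mm off the bar's centre line and about 0.05 rad askew, against the 13 mm allowed; the other two are about 2 mm off. That is more than the roughly 8 mm its hems should allow, so the reading probably carries 1–2 mm of camera error. I left it there because it was within the limit.

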